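Park the drawn gas syringes, discard the empty one

TASK

Lay each of the three syringes whose plunger is pulled out in the blue holder made for its length: the shortest of these three in the shortest holder, the middle one in the middle holder, the longest in the longest holder, each lying flat on the plate between the end walls and corner brackets, either way round. Lay the one syringe whose plunger is pushed fully in flat in the steel dish. Do not drop or throw the syringes, and leave the bottle and the orange tube rack where they stand.

Things in the scene. Friction and masses are not known exactly. Their poses are not given: they have to be found in the camera images.
- syringe_in: Clear plastic syringe lying flat, rigid, 98 mm long, 20-35 g; white plunger pushed fully in. Origin: on the long axis, mid length, 8.5 mm above the bench; x to the nozzle, z up. In mm along x: nozzle 4 thick to +49; barrel 17 thick +39 to -41, grip across its middle at -1; flange (28 wide in y, 17 high) at its rear end; then 8 of plunger to -49, end disc 17 wide
- syringe_short: Clear plastic syringe lying flat, rigid, 118 mm long, 20-35 g; white plunger pulled out 20 mm (shortest drawn). Origin: on the long axis, mid length, 8.5 mm above the bench; x to the nozzle, z up. In mm along x: nozzle 4 thick to +59; barrel 17 thick +49 to -31, grip across its middle at +9; flange (28 wide in y, 17 high) at its rear end; then 28 of plunger to -59, end disc 17 wide
- syringe_medium: Clear plastic syringe lying flat, rigid, 138 mm long, 20-35 g; white plunger pulled out 40 mm (middle drawn). Origin: on the long axis, mid length, 8.5 mm above the bench; x to the nozzle, z up. In mm along x: nozzle 4 thick to +69; barrel 17 thick +59 to -21, grip across its middle at +19; flange (28 wide in y, 17 high) at its rear end; then 48 of plunger to -69, end disc 17 wide
- syringe_long: Clear plastic syringe lying flat, rigid, 158 mm long, 20-35 g; white plunger pulled out 60 mm (longest drawn). Origin: on the long axis, mid length, 8.5 mm above the bench; x to the nozzle, z up. In mm along x: nozzle 4 thick to +79; barrel 17 thick +69 to -11, grip across its middle at +29; flange (28 wide in y, 17 high) at its rear end; then 68 of plunger to -79, end disc 17 wide
- holder_short: Shortest of 3 blue syringe holders, fixed: plate 144 x 56 mm, 8 thick; 5 mm end walls, and at each corner a side bracket 16 long, 6 thick; both rise to 22 above the bench. Inside 134 long, 44 wide; sides open between brackets. Takes the 118 mm syringe, either way round. Origin: underside centre, bench height; x along its length. A syringe in it has its axis 16.5 mm above the origin
- holder_medium: Middle of 3 blue syringe holders, fixed: plate 164 x 56 mm, 8 thick; 5 mm end walls, and at each corner a side bracket 16 long, 6 thick; both rise to 22 above the bench. Inside 154 long, 44 wide; sides open between brackets. Takes the 138 mm syringe, either way round. Origin: underside centre, bench height; x along its length. A syringe in it has its axis 16.5 mm above the origin
- holder_long: Longest of 3 blue syringe holders, fixed: plate 184 x 56 mm, 8 thick; 5 mm end walls, and at each corner a side bracket 16 long, 6 thick; both rise to 22 above the bench. Inside 174 long, 44 wide; sides open between brackets. Takes the 158 mm syringe, either way round. Origin: underside centre, bench height; x along its length. A syringe in it has its axis 16.5 mm above the origin
- dish: Open rectangular steel dish, fixed to the bench: 150 mm long (x), 94 mm wide (y), 24 mm high, walls and floor 3 mm thick. Origin: centre of the underside, at bench height; x along its length, z up. A syringe lying in it has its axis 11.5 mm above the origin.
- bottle: Bystander: loose glass bottle with a blue cap, 76 mm across, 150 mm high, standing at the far left of the bench. Origin: centre of the underside. Leave it alone.
- tube_rack: Bystander: loose orange tube rack, 70 by 170 mm (x, y), about 65 mm high with its tubes, standing beyond the work. Origin: centre of the underside. Leave it alone.
Not all that is in view belongs to the job. What is shaped like the syringe_medium but green or red is not meant.

How it is judged:
At the end, for the whole second after the job is handed in: Each drawn syringe lies in the holder of its length (middle within 12 mm along, 16 mm across; axis within 0.26 rad either way round and 12-21 mm above the bench); the pushed-in one lies in the dish (within 28 mm along, 40 mm across; axis 6-18 mm high); all at rest (x of syringe_in in the frame of dish between -0.028 and 0.028 m and y of syringe_in in the frame of dish between -0.04 and 0.04 m and z of syringe_in in the frame of dish between 0.006 and 0.018 m and linear speed of each of syringe_in, syringe_short, syringe_medium, syringe_long below 0.02 m/s and angular speed of each of syringe_in, syringe_short, syringe_medium, syringe_long below 0.3 rad/s and x of syringe_short in the frame of holder_short between -0.012 and 0.012 m and y of syringe_short in the frame of holder_short between -0.016 and 0.016 m and z of syringe_short in the frame of holder_short between 0.012 and 0.021 m and angle between the x axis of syringe_short and the x axis of holder_short, either way round below 0.26 rad and x of syringe_medium in the frame of holder_medium between -0.012 and 0.012 m and y of syringe_medium in the frame of holder_medium between -0.016 and 0.016 m and z of syringe_medium in the frame of holder_medium between 0.012 and 0.021 m and angle between the x axis of syringe_medium and the x axis of holder_medium, either way round below 0.26 rad and x of syringe_long in the frame of holder_long between -0.012 and 0.012 m and y of syringe_long in the frame of holder_long between -0.016 and 0.016 m and z of syringe_long in the frame of holder_long between 0.012 and 0.021 m and angle between the x axis of syringe_long and the x axis of holder_long, either way round below 0.26 rad); the robot touches nothing.
It fails at once if a syringe is dropped or thrown: it falls freely, untouched by the fingers, while its axis is more than 50 mm above the bench ((height (world z) of syringe_in above 0.05 m and contact force between the fingers and syringe_in below 0.02 N and linear speed of syringe_in above 0.3 m/s) or (height (world z) of syringe_short above 0.05 m and contact force between the fingers and syringe_short below 0.02 N and linear speed of syringe_short above 0.3 m/s) or (height (world z) of syringe_medium above 0.05 m and contact force between the fingers and syringe_medium below 0.02 N and linear speed of syringe_medium above 0.3 m/s) or (height (world z) of syringe_long above 0.05 m and contact force between the fingers and syringe_long below 0.02 N and linear speed of syringe_long above 0.3 m/s)).
It fails at once if the bottle or the tube rack is moved more than 20 mm (distance of any of bottle, tube_rack from where it was at the start of the episode above 0.02 m).
It also fails if it takes over 106 s, if anything falls off the work surface, if the arm or the gripper's body presses on something with over 40 N, if the wrist force passes 120 N, or if a joint passes its speed limit or range.

ROBOT

A 7-joint arm with a two-finger parallel gripper is mounted at the origin on the work surface. World frame = base frame: x ahead of the robot, y to its left, z up, the work surface at z = 0. Lengths are in m, angles in rad, forces in N, time in s.
With the tool pointing down it reaches from about 0.4 to 0.85 m from the base axis. Payload 10.4 kg.
Tool frame: the origin (TCP) lies between the finger pads; the fingertips stand 25 mm ahead of it and the grasp point (between the pads) lies 6 mm ahead of it; z points along the fingers, y is the direction in which the jaws open and shut (so a half turn about z gives the same grasp; the last joint's range is limited). The gripper opens to 87 mm and grips with 3 to 60 N. Pads are 19 mm wide; open, the fingers measure 117 mm over their backs; the gripper's body (75 mm by 190 mm) begins 51 mm behind the grasp point.
Start: joints at [1.083, 0.332, -0.065, 1.46, 0.022, 1.35, -0.088], TCP at [0.28, -0.559, 0.248] pointing down, gripper open.
Joint ranges: [-2.6, 2.6], [-0.5, 2.12], [-1.47, 1.34], [0.16, 2.42], [-1.27, 4.41], [0.06, 2.06], [-2.6, 2.6]. Speed limits (rad/s): [2.22, 2.22, 2.79, 2.79, 3.14, 3.14, 3.14].

INTERFACE

Orientations are given as a unit quaternion [x, y, z, w].
In Python, from cell import ctrl gives the robot as it stands.
- The arm moves only by the tool step_arm, never from a script. Its argument "steps" is a list of rows, each an object of numbers: "hand": the opening, from 0 (shut) to 1 (fully open); "x", "y", "z": the shift along the world's x, y, z in m; "ax", "ay", "az": the turn, a rotation vector about the world's x, y, z in degrees. In form: [{"hand": .., "x": .., "y": .., "z": .., "ax": .., "ay": .., "az": ..}, ...]. A call has 1 to 12 rows; each row shifts and turns the commanded pose from where the row before left it; what a row does not reach is not made up. A row lasts 1/12 s, in which the tool goes at most 41.7 mm and 7.16 degrees, less where a joint would pass 70% of its speed; a pose out of reach is approached as far as the arm can. A call with a gripper value outside its range is refused whole. The fingers move at their own pace and stop on an object; "squeeze" is the grip in N (left out, the last holds). Time passes only in rows, so rows that do not move let the fingers close. It gives the time, the measured TCP pose, the force and the opening at its end, in the units of the state.
- ctrl.read_state(): the state, without advancing time (a new reading comes with each control period).
- ctrl.snapshot(name): name is "scene" or "side" or "wrist"; returns the picture (420x560x3 uint8, blue, green, red); there is no depth.
- ctrl.camera_info(name): a dict with "intrinsics" (3x3 intrinsics, pixels), "D" ([k1, k2, p1, p2, k3] as OpenCV has them; the pictures are not rectified), "R" (3x3) and "t" (3): a world point X has camera coordinates R X + t. Camera axes: x right, y down, z forward; pixel columns grow to the right and rows downward; lengths in m; the calibration is good to about 2 mm. A picture is of the moment at which its call begins: read the wrist's pose just before it. camera_info takes no time and is no camera call; for the wrist camera it gives the pose at the moment of the call.
- ctrl.finish_job(): hands the job in, once; it reports no verdict.
The state is a dict: "t": time; "joints": joint angles; "dq": joint speeds; "effort": joint torques, N m; "ee_pos": TCP position; "tool_rot": TCP orientation; "ft_force": force on the tool from outside, world axes, zero at the start; "moment": the same for the moment, N m; "gripper_width": finger opening in m.
Only numpy, scipy, OpenCV 4.12 (cv2) and the standard library are available. Lean on these libraries where they do the work, as an engineer would, in place of code of your own. Each camera call takes 0.05 s, during which the arm holds its last target.

## Working session

There is one attempt and no reset: what is moved stays moved. The work goes in short steps, Python scripts to look and compute and a tool call to move; the robot and the scene stay as the last step left them, time stands still between calls to the robot, and variables do not carry over. Pictures are saved under pics/ and viewed, and the job is handed in when it is done.

Besides the shell and the picture viewer there is one more tool, called after ">>>" as a command line: name --argument value ..., lists and objects as JSON in quotes. step_arm: Moves the arm, as the interface text tells. Its arguments: {"type":"object","properties":{"steps":{"type":"array","items":{"type":"object","properties":{"hand":{"type":"number"},"x":{"type":"number"},"y":{"type":"number"},"z":{"type":"number"},"ax":{"type":"number"},"ay":{"type":"number"},"az":{"type":"number"}}}},"squeeze":{"type":"number"}},"required":["steps"]}

```bash
mkdir -p pics
cat > h.py <<'E'
import numpy as np,cv2
from cell import ctrl
def snap(n,f):
    i=ctrl.camera_info(n); im=ctrl.snapshot(n); cv2.imwrite('pics/'+f+'.png',im)
    np.savez('pics/'+f+'.npz',K=np.array(i['intrinsics']),D=np.array(i['D']),R=np.array(i['R']),t=np.array(i['t'])); return im
def px2w(f,uv,z):
    d=np.load('pics/'+f+'.npz'); p=cv2.undistortPoints(np.array(uv,float).reshape(-1,1,2),d['K'],d['D']).reshape(-1,2)
    out=[]
    C=-d['R'].T@d['t'].ravel()
    for q in p:
        r=d['R'].T@np.array([q[0],q[1],1]); s=(z-C[2])/r[2]; out.append(C+s*r)
    return np.array(out)
def w2px(f,X):
    d=np.load('pics/'+f+'.npz'); return cv2.projectPoints(np.array(X,float).reshape(-1,1,3),cv2.Rodrigues(d['R'])[0],d['t'],d['K'],d['D'])[0].reshape(-1,2)
def crop(f,x0,y0,x1,y1,o):
    im=cv2.imread('pics/'+f+'.png')[y0:y1,x0:x1]; s=min(800/(x1-x0),600/(y1-y0)); cv2.imwrite('pics/'+o+'.png',cv2.resize(im,None,fx=s,fy=s,interpolation=cv2.INTER_CUBIC)); print(o,s)
E
python3 - <<'E'
from h import *
for n in('scene','side','wrist'): snap(n,n+'0'); d=np.load('pics/'+n+'0.npz'); print(n,-d['R'].T@d['t'].ravel(),d['R'][2],d['K'][0,0])
print(ctrl.read_state())
E
```

```text
scene [ 1.15451907 -0.14992686  0.98372473] [-0.51085063  0.12359072 -0.85073907] 438.54823896142904
side [ 0.38905338 -0.64840056  0.74132417] [ 0.1960109   0.66961019 -0.71638113] 424.8131576810646
wrist [ 0.34135999 -0.52708646  0.3842543 ] [-0.22648656 -0.1125601  -0.96748853] 303.4222958945617
{'t': 0.15, 'joints': array([ 1.08342272,  0.33272927, -0.0647107 ,  1.46068942,  0.02159907,
        1.34991389, -0.08850039]), 'dq': array([ 0.00058099, -0.00196256, -0.00058766, -0.0012122 , -0.00224214,
        0.00129721,  0.00113275]), 'effort': array([ 2.53187527e-04, -6.23630905e+01,  2.41261837e-02, -3.90141428e+01,
       -6.14210917e-02,  3.72083997e-02,  5.16312710e-06]), 'ee_pos': array([ 0.2800348 , -0.55847759,  0.24696328]), 'tool_rot': array([ 9.73116451e-01,  2.30313049e-01, -1.39109942e-04, -5.03477093e-04]), 'ft_force': array([ 0.0031528 , -0.45382274, -0.4615045 ]), 'moment': array([-0.00512509, -0.05160767, -0.03451371]), 'gripper_width': 0.08693995145999359}
```

View pics/scene0.png

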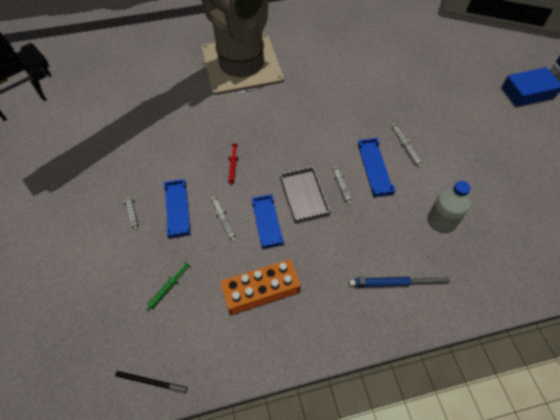

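View pics/side0.png

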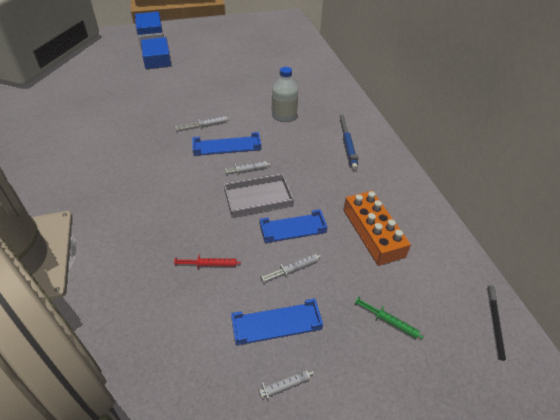

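View pics/wrist0.png

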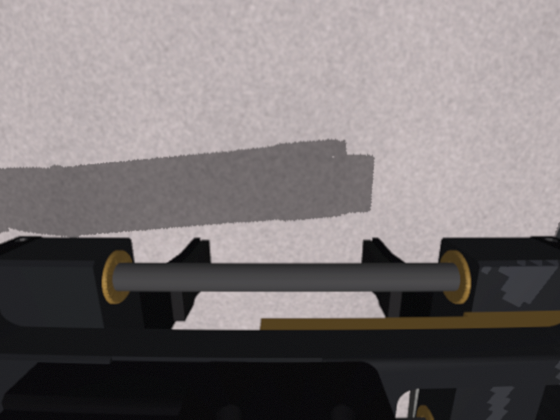

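The scene picture shows four clear syringes at about (131,212), (223,218), (342,184) and (406,145). The blue holders are at (177,208), (267,221) and (376,166), and the dish is at (305,194). The red (233,163) and green (168,285) syringes are decoys. Next I'll enlarge these.

Run:
```python
from h import *
crop('scene0',110,170,250,275,'c1'); crop('scene0',240,150,360,250,'c2'); crop('scene0',325,110,445,210,'c3')
crop('side0',165,95,335,222,'d1');crop('side0',215,200,345,400,'d2')
```

```text
c1 5.714285714285714
c2 6.0
c3 6.0
d1 4.705882352941177
d2 3.0
```

View pics/c1.png

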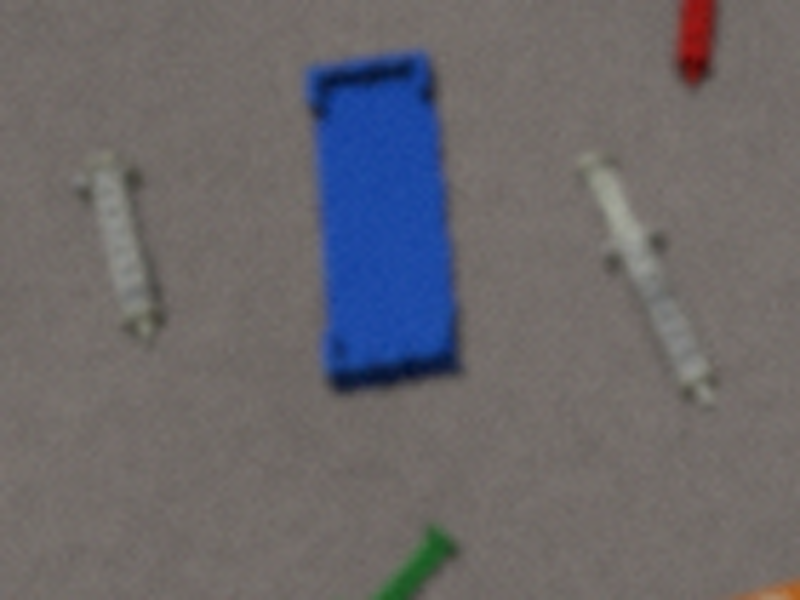

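View pics/c2.png

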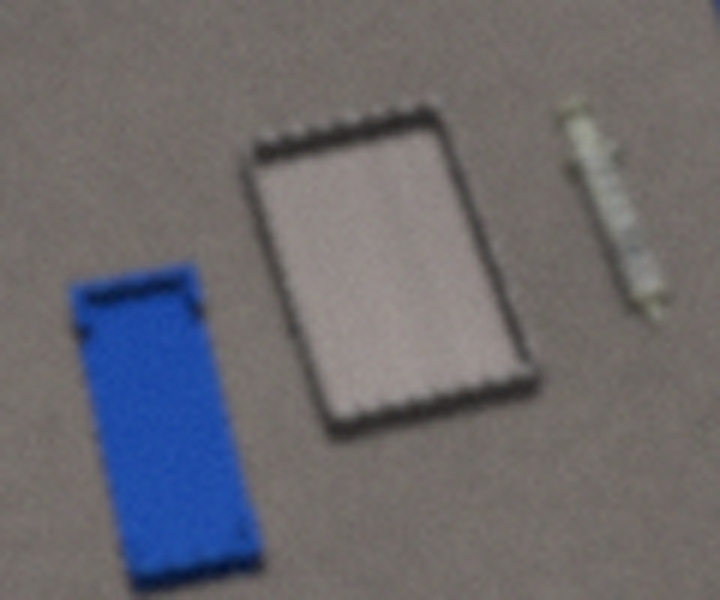

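View pics/c3.png

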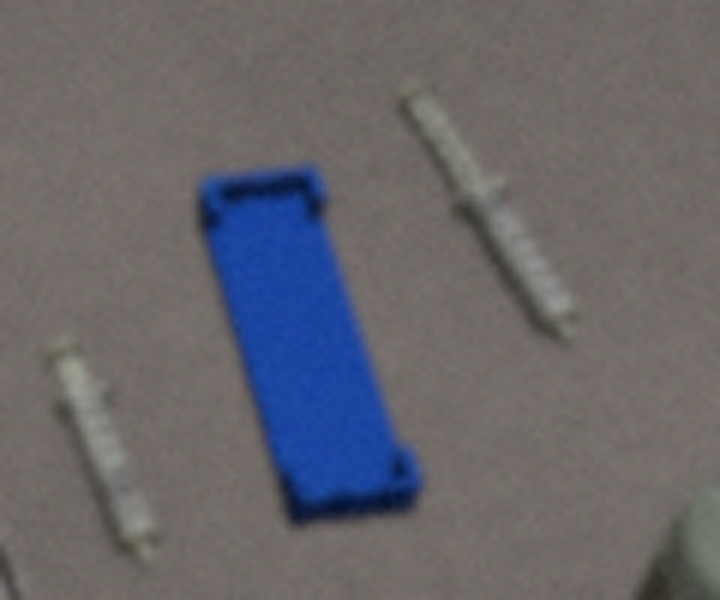

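View pics/d1.png

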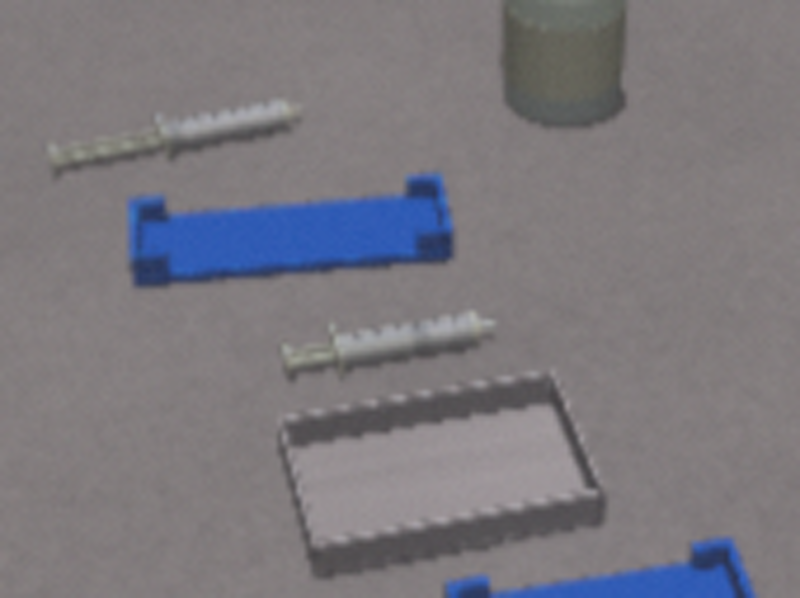

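View pics/d2.png

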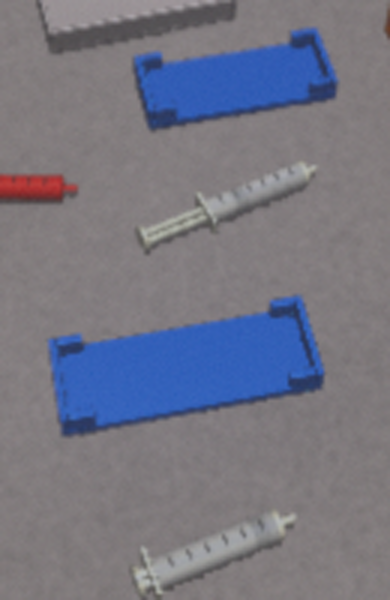

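```bash
cat > m.py <<'E'
from h import *
from scipy.optimize import minimize
S={'A':[(128.2,197.7),(135.9,229.2)],'B':[(213.3,198),(233.9,240)],'C':[(335.3,167.5),(349.7,203)],'D':[(393.7,124.7),(420,166.3)]}
T={'A':[(263.3,393.3),(312.7,372.7)],'B':[(264.3,280),(319.3,256.7)],'C':[(226.6,171.5),(269.8,164.1)],'D':[(176.7,127.9),(228.7,118.4)]}
for k in S:
    for f,q in(('scene0',S),('side0',T)):
        p=px2w(f,q[k],.0085); d=p[1]-p[0]; print(k,f,'tail',p[0][:2].round(4),'noz',p[1][:2].round(4),'mid',p.mean(0)[:2].round(4),'L',np.hypot(*d[:2]).round(4),'yaw',np.degrees(np.arctan2(d[1],d[0])).round(1))
def boxes(L):
    b=[(-L/2,L/2,-.028,.028,0,.008)]
    for s in(-1,1):
        b.append((min(s*L/2,s*(L/2-.005)),max(s*L/2,s*(L/2-.005)),-.028,.028,0,.022))
        for r in(-1,1):
            x=sorted((s*L/2,s*(L/2-.021)));y=sorted((r*.028,r*.022)); b.append((*x,*y,0,.022))
    return b
def dish():
    b=[(-.075,.075,-.047,.047,0,.024)]; return b
def rend(f,b,p,s=4):
    m=np.zeros((420*s,560*s),np.uint8); c,sn=np.cos(p[2]),np.sin(p[2])
    for x0,x1,y0,y1,z0,z1 in b:
        X=np.array([(x,y,z) for x in(x0,x1) for y in(y0,y1) for z in(z0,z1)])
        W=np.c_[p[0]+c*X[:,0]-sn*X[:,1],p[1]+sn*X[:,0]+c*X[:,1],X[:,2]]
        u=w2px(f,W); h=cv2.convexHull(((u+.5)*s-.5).astype(np.float32)); cv2.fillConvexPoly(m,np.round(h*16).astype(np.int32),255,shift=4)
    return cv2.resize(m,(560,420),interpolation=cv2.INTER_AREA)/255.
if __name__=='__main__':
    for n,L,c,cs in(('H1',.184,(177,208),(277,322)),('H2',.144,(267,221),(293,227)),('H3',.164,(376,166),(227,145))):
        ps=[]
        for f,cc in(('scene0',c),('side0',cs)):
            im=cv2.imread(f'pics/{f}.png').astype(int); mk=((im[...,0]-im[...,2])>40).astype(np.uint8)
            lab=cv2.connectedComponents(mk)[1]; mm=(lab==lab[cc[1],cc[0]]).astype(float)
            w=px2w(f,[cc],.008)[0]
            best=None
            for LL in(.144,.164,.184):
                for y0 in(-.3,0,.3):
                    r=minimize(lambda q:np.abs(rend(f,boxes(LL),(q[0]/100,q[1]/100,q[2]/10))-mm).sum(),[w[0]*100,w[1]*100,y0*10],method='Nelder-Mead',options=dict(initial_simplex=[[w[0]*100,w[1]*100,y0*10],[w[0]*100+1,w[1]*100,y0*10],[w[0]*100,w[1]*100+1,y0*10],[w[0]*100,w[1]*100,y0*10+2]],maxiter=150))
                    if best is None or r.fun<best[0]: best=(r.fun,LL,r.x/[100,100,10])
            print(n,f,best[0],mm.sum(),best[1],best[2][:2].round(4),np.degrees(best[2][2]).round(1))
    # dish rim corners
    p=px2w('scene0',[(240+x/6,150+y/6) for x,y in((248,152),(435,108),(538,375),(332,428))],.024); print(p.round(4),p.mean(0))
    p=px2w('side0',[(165+x/4.706,95+y/4.706) for x,y in((283,420),(552,375),(602,492),(315,548))],.024); print(p.round(4),p.mean(0))
E
python3 m.py
```

```text
A scene0 tail [ 0.4414 -0.3956] noz [ 0.5424 -0.3835] mid [ 0.4919 -0.3896] L 0.1018 yaw 6.8
A side0 tail [ 0.449 -0.396] noz [ 0.5401 -0.3842] mid [ 0.4945 -0.3901] L 0.0918 yaw 7.4
B scene0 tail [ 0.4992 -0.1787] noz [ 0.6355 -0.1499] mid [ 0.5674 -0.1643] L 0.1393 yaw 11.9
B side0 tail [ 0.5049 -0.1794] noz [ 0.6327 -0.1519] mid [ 0.5688 -0.1657] L 0.1306 yaw 12.2
C scene0 tail [0.4859 0.164 ] noz [0.6055 0.1646] mid [0.5457 0.1643] L 0.1196 yaw 0.3
C side0 tail [0.4907 0.162 ] noz [0.6053 0.1631] mid [0.548  0.1626] L 0.1146 yaw 0.6
D scene0 tail [0.3814 0.377 ] noz [0.5416 0.3894] mid [0.4615 0.3832] L 0.1606 yaw 4.4
D side0 tail [0.3862 0.3796] noz [0.5391 0.39  ] mid [0.4626 0.3848] L 0.1532 yaw 3.9
H1 scene0 79.28235294117647 1249.0 0.164 [ 0.5011 -0.2767] -3.3
H1 side0 107.32941176470588 2595.0 0.164 [ 0.5045 -0.274 ] -3.6
H2 scene0 69.24705882352941 1150.0 0.144 [ 0.5991 -0.0576] -2.2
H2 side0 83.35686274509803 1390.0 0.144 [ 0.6036 -0.0545] -2.1
H3 scene0 93.10980392156864 1197.0 0.184 [0.5066 0.2716] -6.2
H3 side0 66.0 1052.0 0.184 [0.5099 0.275 ] -6.6
[[0.4845 0.011  0.024 ]
 [0.4824 0.0988 0.024 ]
 [0.6284 0.1011 0.024 ]
 [0.6312 0.0098 0.024 ]] [0.5566075  0.05519417 0.024     ]
[[0.4767 0.1002 0.024 ]
 [0.621  0.0997 0.024 ]
 [0.6218 0.0103 0.024 ]
 [0.4756 0.008  0.024 ]] [0.54878472 0.05458006 0.024     ]
```

Identification: A is the pushed-in syringe at (131,212), B is 138 mm at (223,218), C is 118 mm at (342,184) and D is 158 mm at (406,145). The fitted holder lengths are H1 164, H2 144 and H3 184 mm, and both views agree. The enlarged crops confirm this, with B, C and D drawn and clear and A pushed in. I'll start with A, which goes in the dish.

>>> step_arm --steps '[{"x": 0.0303,"y": 0.0241,"z": 0,"az": -6.6},{"x": 0.0303,"y": 0.0241,"z": 0,"az": -6.6},{"x": 0.0303,"y": 0.0241,"az": -6.4},{"x": 0.0303,"y": 0.0241,"z": -0.01},{"x": 0.0303,"y": 0.0241,"z": -0.01},{"x": 0.0303,"y": 0.0241,"z": -0.01},{"x": 0.0302,"y": 0.0239,"z": -0.01},{"z": -0.03},{"z": -0.03},{"z": -0.007},{}]' --squeeze 15

```text
$.steps[0]: bad value
```

Run:
```python
from h import *
from scipy.spatial.transform import Rotation as R
snap('wrist','w1'); s=ctrl.read_state(); print(s['t'],s['ee_pos'],R.from_quat(s['tool_rot']).as_matrix().round(3))
print(px2w('scene0',[(447,228),(405,282),(352,283)],0),px2w('scene0',[(221,290),(297,266),(299,285)],.04))
```

```text
0.2 [ 0.28006427 -0.5585258   0.24709655] [[ 0.894  0.448 -0.   ]
 [ 0.448 -0.894  0.001]
 [-0.    -0.001 -1.   ]]
[[ 7.33950464e-01  3.80310584e-01 -1.11022302e-16]
 [ 8.42925791e-01  2.21172976e-01  1.11022302e-16]
 [ 8.14175643e-01  9.93378837e-02  1.11022302e-16]] [[ 0.76940259 -0.20239279  0.04      ]
 [ 0.75628678 -0.02064642  0.04      ]
 [ 0.80245184 -0.0286785   0.04      ]]
```

View pics/w1.png

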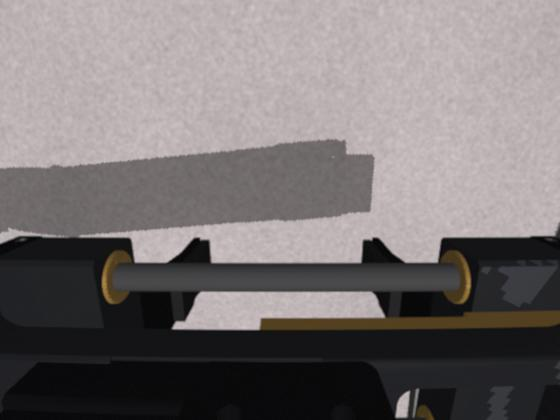

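The move was refused, so the arm and the view haven't changed. I'll retry with every field filled in.

>>> step_arm --steps '[{"hand": 1,"x": 0.0303,"y": 0.0241,"z": 0,"ax": 0,"ay": 0,"az": -6.6},{"hand": 1,"x": 0.0303,"y": 0.0241,"z": 0,"ax": 0,"ay": 0,"az": -6.6},{"hand": 1,"x": 0.0303,"y": 0.0241,"z": 0,"ax": 0,"ay": 0,"az": -6.4},{"hand": 1,"x": 0.0303,"y": 0.0241,"z": -0.01,"ax": 0,"ay": 0,"az": 0},{"hand": 1,"x": 0.0303,"y": 0.0241,"z": -0.01,"ax": 0,"ay": 0,"az": 0},{"hand": 1,"x": 0.0303,"y": 0.0241,"z": -0.01,"ax": 0,"ay": 0,"az": 0},{"hand": 1,"x": 0.0302,"y": 0.0239,"z": -0.01,"ax": 0,"ay": 0,"az": 0},{"hand": 1,"x": 0,"y": 0,"z": -0.03,"ax": 0,"ay": 0,"az": 0},{"hand": 1,"x": 0,"y": 0,"z": -0.03,"ax": 0,"ay": 0,"az": 0},{"hand": 1,"x": 0,"y": 0,"z": -0.007,"ax": 0,"ay": 0,"az": 0},{"hand": 1,"x": 0,"y": 0,"z": 0,"ax": 0,"ay": 0,"az": 0}]' --squeeze 15

```text
t: 1.12
ee_pos: [0.4907, -0.3895, 0.1382]
tool_rot: [0.998, 0.061, -0.002, -0.001]
ft_force: [-0.8, 0.0, 0.8]
gripper_width: 0.087
```

Run:
```python
from h import *
from scipy.spatial.transform import Rotation as R
s=ctrl.read_state(); snap('wrist','w1');print(s['t'],s['ee_pos'],R.from_quat(s['tool_rot']).as_matrix().round(3))
```

```text
1.1167 [ 0.49068757 -0.38953825  0.13815946] [[ 0.993  0.122 -0.004]
 [ 0.122 -0.993  0.003]
 [-0.004 -0.003 -1.   ]]
```

View pics/w1.png

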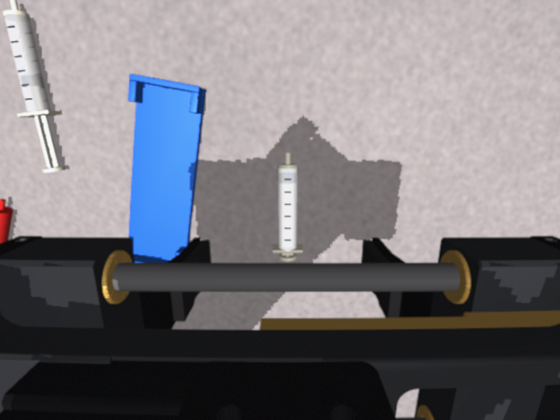

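The wrist view shows A centred between the jaws, nozzle (288,153), tail disc (288,258). I'll check it numerically.

Run:
```python
from h import *
print('A',px2w('w1',[(288.5,153),(288,258)],.0085))
print('B',px2w('w1',[(15,5),(54,169)],.0085))
print('H1 far top corners',px2w('w1',[(131,75),(205,89)],.022))
```

```text
A [[ 0.54071892 -0.38479409  0.0085    ]
 [ 0.44320527 -0.39645982  0.0085    ]]
B [[ 0.63261268 -0.1514111   0.0085    ]
 [ 0.50212352 -0.17734192  0.0085    ]]
H1 far top corners [[ 0.58712797 -0.25443995  0.022     ]
 [ 0.58319639 -0.31322866  0.022     ]]
```

>>> step_arm --steps '[{"hand": 1,"x": 0.001,"y": -0.001,"z": -0.04,"ax": 0,"ay": 0,"az": 0},{"hand": 1,"x": 0,"y": 0,"z": -0.04,"ax": 0,"ay": 0,"az": 0},{"hand": 1,"x": 0,"y": 0,"z": -0.02,"ax": 0,"ay": 0,"az": 0},{"hand": 1,"x": 0,"y": 0,"z": -0.011,"ax": 0,"ay": 0,"az": 0},{"hand": 0.5,"x": 0,"y": 0,"z": 0,"ax": 0,"ay": 0,"az": 0},{"hand": 0,"x": 0,"y": 0,"z": 0,"ax": 0,"ay": 0,"az": 0},{"hand": 0,"x": 0,"y": 0,"z": 0,"ax": 0,"ay": 0,"az": 0},{"hand": 0,"x": 0,"y": 0,"z": 0,"ax": 0,"ay": 0,"az": 0},{"hand": 0,"x": 0,"y": 0,"z": 0,"ax": 0,"ay": 0,"az": 0},{"hand": 0,"x": 0,"y": 0,"z": 0,"ax": 0,"ay": 0,"az": 0},{"hand": 0,"x": 0,"y": 0,"z": 0,"ax": 0,"ay": 0,"az": 0}]' --squeeze 15

```text
t: 2.08
ee_pos: [0.4934, -0.3914, 0.0302]
tool_rot: [0.998, 0.061, 0.0, 0.0]
ft_force: [-0.0, -0.1, -0.1]
gripper_width: 0.0481
```

>>> step_arm --steps '[{"hand": 0,"x": 0,"y": 0,"z": 0,"ax": 0,"ay": 0,"az": 0},{"hand": 0,"x": 0,"y": 0,"z": 0,"ax": 0,"ay": 0,"az": 0},{"hand": 0,"x": 0,"y": 0,"z": 0,"ax": 0,"ay": 0,"az": 0},{"hand": 0,"x": 0,"y": 0,"z": 0,"ax": 0,"ay": 0,"az": 0},{"hand": 0,"x": 0,"y": 0,"z": 0,"ax": 0,"ay": 0,"az": 0},{"hand": 0,"x": 0,"y": 0,"z": 0,"ax": 0,"ay": 0,"az": 0},{"hand": 0,"x": 0,"y": 0,"z": 0,"ax": 0,"ay": 0,"az": 0},{"hand": 0,"x": 0,"y": 0,"z": 0,"ax": 0,"ay": 0,"az": 0}]' --squeeze 15

```text
t: 2.75
ee_pos: [0.4932, -0.3912, 0.0295]
tool_rot: [0.998, 0.061, -0.0, 0.0]
ft_force: [0.0, 0.3, 0.1]
gripper_width: 0.0169
```

>>> step_arm --steps '[{"hand": 0,"x": 0,"y": 0,"z": 0.02,"ax": 0,"ay": 0,"az": 0},{"hand": 0,"x": 0,"y": 0,"z": 0.03,"ax": 0,"ay": 0,"az": 0},{"hand": 0,"x": 0,"y": 0,"z": 0.03,"ax": 0,"ay": 0,"az": 0},{"hand": 0,"x": 0,"y": 0.02,"z": 0.01,"ax": 0,"ay": 0,"az": 0},{"hand": 0,"x": 0.006,"y": 0.038,"z": 0,"ax": 0,"ay": 0,"az": -1},{"hand": 0,"x": 0.006,"y": 0.038,"z": 0,"ax": 0,"ay": 0,"az": -1},{"hand": 0,"x": 0.006,"y": 0.038,"z": 0,"ax": 0,"ay": 0,"az": -1},{"hand": 0,"x": 0.006,"y": 0.038,"z": 0,"ax": 0,"ay": 0,"az": -1},{"hand": 0,"x": 0.006,"y": 0.038,"z": 0,"ax": 0,"ay": 0,"az": -1},{"hand": 0,"x": 0.006,"y": 0.038,"z": 0,"ax": 0,"ay": 0,"az": -1},{"hand": 0,"x": 0.006,"y": 0.038,"z": 0,"ax": 0,"ay": 0,"az": -1},{"hand": 0,"x": 0.006,"y": 0.038,"z": 0,"ax": 0,"ay": 0,"az": 0}]' --squeeze 15

```text
t: 3.75
ee_pos: [0.5412, -0.0654, 0.1198]
tool_rot: [1.0, -0.0, 0.0, 0.0]
ft_force: [0.9, 0.2, -0.4]
gripper_width: 0.0167
```

>>> step_arm --steps '[{"hand": 0,"x": 0.006,"y": 0.038,"z": 0,"ax": 0,"ay": 0,"az": 0},{"hand": 0,"x": 0.006,"y": 0.038,"z": 0,"ax": 0,"ay": 0,"az": 0},{"hand": 0,"x": 0,"y": 0.03,"z": 0,"ax": 0,"ay": 0,"az": 0},{"hand": 0,"x": 0,"y": 0.015,"z": 0,"ax": 0,"ay": 0,"az": 0},{"hand": 0,"x": 0,"y": 0,"z": 0,"ax": 0,"ay": 0,"az": 0}]' --squeeze 15

```text
t: 4.17
ee_pos: [0.5528, 0.0589, 0.1198]
tool_rot: [1.0, 0.003, 0.0, -0.001]
ft_force: [-1.6, -0.2, -0.6]
gripper_width: 0.0171
```

Run:
```python
from h import *
snap('wrist','w2');print(ctrl.read_state()['ee_pos'])
```

```text
[0.55297705 0.05596047 0.11961226]
```

View pics/w2.png

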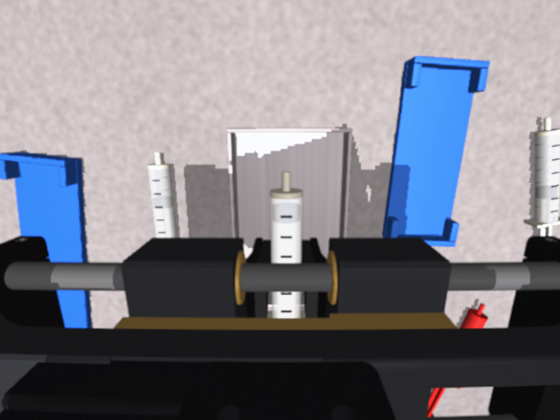

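A is held straight and level over the dish; the far rim spans (230,130) to (350,128). I'll check the rim, C and the H2/H3 corners, then lower.

Run:
```python
from h import *
print('dish far rim',px2w('w2',[(229,130),(351,128)],.024))
print('H2 far',px2w('w2',[(489,63),(409,58)],.022),'near',px2w('w2',[(457,240)],.022))
print('H3',px2w('w2',[(-3,154),(81,157)],.022))
print('C noz',px2w('w2',[(158.5,153)],.0085)); print('A',px2w('w2',[(286,172)],.099))
```

```text
dish far rim [[0.6225126  0.10241551 0.024     ]
 [0.6245339  0.01155934 0.024     ]]
H2 far [[ 0.67190979 -0.08721244  0.022     ]
 [ 0.67384195 -0.0279748   0.022     ]] near [[ 0.53586591 -0.08271053  0.022     ]]
H3 [[0.60499205 0.28854606 0.022     ]
 [0.60232281 0.2196056  0.022     ]]
C noz [[0.60440443 0.16351884 0.0085    ]]
A [[0.60101742 0.05972118 0.099     ]]
```

>>> step_arm --steps '[{"hand": 0,"x": 0,"y": 0,"z": -0.03,"ax": 0,"ay": 0,"az": 0},{"hand": 0,"x": 0,"y": 0,"z": -0.03,"ax": 0,"ay": 0,"az": 0},{"hand": 0,"x": 0,"y": 0,"z": -0.015,"ax": 0,"ay": 0,"az": 0},{"hand": 0,"x": 0,"y": 0,"z": -0.008,"ax": 0,"ay": 0,"az": 0},{"hand": 0,"x": 0,"y": 0,"z": -0.003,"ax": 0,"ay": 0,"az": 0},{"hand": 0,"x": 0,"y": 0,"z": 0,"ax": 0,"ay": 0,"az": 0},{"hand": 0,"x": 0,"y": 0,"z": 0,"ax": 0,"ay": 0,"az": 0}]' --squeeze 15

```text
t: 4.8
ee_pos: [0.554, 0.0534, 0.0346]
tool_rot: [1.0, -0.0, 0.001, 0.0]
ft_force: [0.1, -0.1, -0.4]
gripper_width: 0.0169
```

>>> step_arm --steps '[{"hand": 0,"x": 0,"y": 0,"z": -0.001,"ax": 0,"ay": 0,"az": 0},{"hand": 0,"x": 0,"y": 0,"z": -0.001,"ax": 0,"ay": 0,"az": 0},{"hand": 0.25,"x": 0,"y": 0,"z": 0,"ax": 0,"ay": 0,"az": 0},{"hand": 0.4,"x": 0,"y": 0,"z": 0,"ax": 0,"ay": 0,"az": 0},{"hand": 0.45,"x": 0,"y": 0,"z": 0,"ax": 0,"ay": 0,"az": 0},{"hand": 0.45,"x": 0,"y": 0,"z": 0,"ax": 0,"ay": 0,"az": 0},{"hand": 0.45,"x": 0,"y": 0,"z": 0,"ax": 0,"ay": 0,"az": 0},{"hand": 0.45,"x": 0,"y": 0,"z": 0.01,"ax": 0,"ay": 0,"az": 0},{"hand": 0.45,"x": 0,"y": 0,"z": 0.03,"ax": 0,"ay": 0,"az": 0},{"hand": 0.45,"x": 0,"y": 0,"z": 0.03,"ax": 0,"ay": 0,"az": 0}]' --squeeze 15

```text
t: 5.63
ee_pos: [0.5521, 0.0538, 0.102]
tool_rot: [1.0, 0.0, -0.001, 0.0]
ft_force: [0.4, 0.5, 0.9]
gripper_width: 0.0391
```

>>> step_arm --steps '[{"hand": 0.6,"x": 0,"y": 0.02,"z": 0.02,"ax": 0,"ay": 0,"az": 0},{"hand": 0.6,"x": 0.002,"y": 0.035,"z": 0.02,"ax": 0,"ay": 0,"az": 0},{"hand": 0.6,"x": 0,"y": 0.035,"z": 0,"ax": 0,"ay": 0,"az": 0.4},{"hand": 0.6,"x": 0,"y": 0.019,"z": 0,"ax": 0,"ay": 0,"az": 0},{"hand": 0.6,"x": 0,"y": 0,"z": 0,"ax": 0,"ay": 0,"az": 0},{"hand": 0.6,"x": 0,"y": 0,"z": 0,"ax": 0,"ay": 0,"az": 0}]' --squeeze 15

```text
t: 6.13
ee_pos: [0.5549, 0.164, 0.1422]
tool_rot: [1.0, 0.005, 0.0, -0.0]
ft_force: [-0.0, -0.5, 0.3]
gripper_width: 0.0519
```

Run:
```python
from h import *
snap('wrist','w3');print(ctrl.read_state()['ee_pos'])
```

```text
[0.55516149 0.1623896  0.1419212 ]
```

View pics/w3.png

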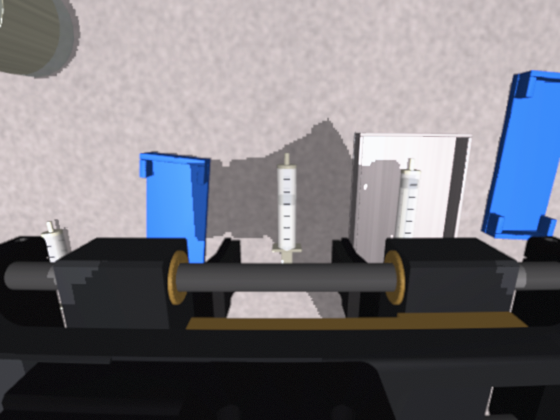

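C lies centred between the jaws, nozzle (287,153), flange (288,250). A lies in the dish at (409,200). The H3 far corners are at (141,155) and (210,159).

Run:
```python
from h import *
print('C noz,flange',px2w('w3',[(287,153),(288,250)],.0085))
print('H3',px2w('w3',[(141,155),(210,159)],.022),'D noz',px2w('w3',[(53,221)],.0085))
print('model H3', end=' ')
c,s=np.cos(-.11),np.sin(-.11)
X=[[.508+c*x-s*y,.273+s*x+c*y,.022] for x,y in((.092,.028),(.092,-.028))]; print(np.array(X),w2px('w3',X))
```

```text
C noz,flange [[0.60536477 0.16403267 0.0085    ]
 [0.51402234 0.16213771 0.0085    ]]
H3 [[0.60384204 0.28740777 0.022     ]
 [0.60077807 0.22892719 0.022     ]] D noz [[0.54065496 0.38615812 0.0085    ]]
model H3 [[0.60251775 0.29073117 0.022     ]
 [0.59637017 0.23506963 0.022     ]] [[137.29601748 156.5708729 ]
 [203.03769963 164.20729247]]
```

>>> step_arm --steps '[{"hand": 0.6,"x": 0,"y": 0,"z": -0.04,"ax": 0,"ay": 0,"az": 0},{"hand": 0.6,"x": 0,"y": 0,"z": -0.04,"ax": 0,"ay": 0,"az": 0},{"hand": 0.6,"x": 0,"y": 0,"z": -0.022,"ax": 0,"ay": 0,"az": 0},{"hand": 0.6,"x": 0,"y": 0,"z": -0.011,"ax": 0,"ay": 0,"az": 0},{"hand": 0.6,"x": 0,"y": 0,"z": 0,"ax": 0,"ay": 0,"az": 0},{"hand": 0,"x": 0,"y": 0,"z": 0,"ax": 0,"ay": 0,"az": 0},{"hand": 0,"x": 0,"y": 0,"z": 0,"ax": 0,"ay": 0,"az": 0},{"hand": 0,"x": 0,"y": 0,"z": 0,"ax": 0,"ay": 0,"az": 0},{"hand": 0,"x": 0,"y": 0,"z": 0,"ax": 0,"ay": 0,"az": 0},{"hand": 0,"x": 0,"y": 0,"z": 0,"ax": 0,"ay": 0,"az": 0},{"hand": 0,"x": 0,"y": 0,"z": 0,"ax": 0,"ay": 0,"az": 0},{"hand": 0,"x": 0,"y": 0,"z": 0,"ax": 0,"ay": 0,"az": 0}]' --squeeze 15

```text
t: 7.18
ee_pos: [0.5553, 0.1627, 0.0288]
tool_rot: [1.0, 0.004, 0.0, 0.0]
ft_force: [-0.4, 0.0, 0.8]
gripper_width: 0.0171
```

>>> step_arm --steps '[{"hand": 0,"x": 0,"y": 0,"z": 0,"ax": 0,"ay": 0,"az": 0},{"hand": 0,"x": 0,"y": 0,"z": 0,"ax": 0,"ay": 0,"az": 0},{"hand": 0,"x": 0,"y": 0,"z": 0,"ax": 0,"ay": 0,"az": 0}]' --squeeze 15

```text
t: 7.43
ee_pos: [0.5553, 0.1628, 0.0288]
tool_rot: [1.0, 0.004, 0.0, 0.0]
ft_force: [-0.4, -0.2, 3.1]
gripper_width: 0.0169
```

>>> step_arm --steps '[{"hand": 0,"x": 0,"y": 0,"z": 0.02,"ax": 0,"ay": 0,"az": 0},{"hand": 0,"x": 0,"y": 0,"z": 0.03,"ax": 0,"ay": 0,"az": 0},{"hand": 0,"x": 0,"y": -0.005,"z": 0.03,"ax": 0,"ay": 0,"az": 0},{"hand": 0,"x": 0.009,"y": -0.035,"z": 0.01,"ax": 0,"ay": 0,"az": -1},{"hand": 0,"x": 0.01,"y": -0.038,"z": 0,"ax": 0,"ay": 0,"az": -1},{"hand": 0,"x": 0.01,"y": -0.038,"z": 0,"ax": 0,"ay": 0,"az": -0.6},{"hand": 0,"x": 0.01,"y": -0.038,"z": 0,"ax": 0,"ay": 0,"az": 0},{"hand": 0,"x": 0.01,"y": -0.035,"z": 0,"ax": 0,"ay": 0,"az": 0},{"hand": 0,"x": 0.006,"y": -0.02,"z": 0,"ax": 0,"ay": 0,"az": 0},{"hand": 0,"x": 0,"y": -0.01,"z": 0,"ax": 0,"ay": 0,"az": 0},{"hand": 0,"x": 0,"y": 0,"z": 0,"ax": 0,"ay": 0,"az": 0},{"hand": 0,"x": 0,"y": 0,"z": 0,"ax": 0,"ay": 0,"az": 0}]' --squeeze 15

```text
t: 8.43
ee_pos: [0.6098, -0.055, 0.1183]
tool_rot: [1.0, -0.019, -0.0, -0.0]
ft_force: [0.9, 0.4, 0.0]
gripper_width: 0.0168
```

Run:
```python
from h import *
snap('wrist','w4');print(ctrl.read_state()['ee_pos'])
```

```text
[ 0.60985335 -0.05390782  0.11845283]
```

View pics/w4.png

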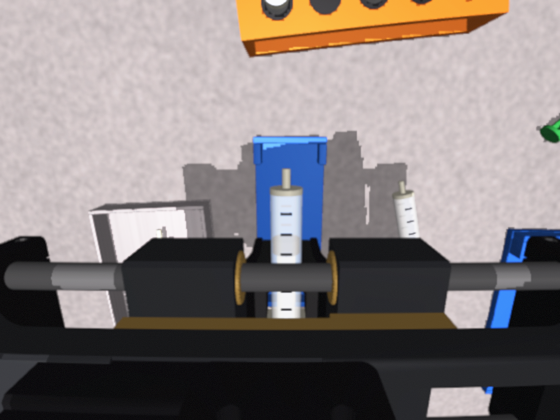

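C is held over H2, nozzle (286,170). The holder's far end wall spans (253,137) to (327,137) at the top.

Run:
```python
from h import *
p=px2w('w4',[(253,137),(327,137.5)],.022);print(p,p.mean(0)); print('C noz',px2w('w4',[(286,170)],.098))
d=p[0]-p[1];print(np.degrees(np.arctan2(-d[0],d[1])))
```

```text
[[ 0.6754373  -0.03226588  0.022     ]
 [ 0.67296451 -0.0877455   0.022     ]] [ 0.6742009  -0.06000569  0.022     ]
C noz [[ 0.65905996 -0.05640214  0.098     ]]
-2.552052609997567
```

>>> step_arm --steps '[{"hand": 0,"x": 0.001,"y": -0.001,"z": -0.03,"ax": 0,"ay": 0,"az": 0},{"hand": 0,"x": 0,"y": -0.001,"z": -0.025,"ax": 0,"ay": 0,"az": 0},{"hand": 0,"x": 0,"y": 0,"z": -0.015,"ax": 0,"ay": 0,"az": 0},{"hand": 0,"x": 0,"y": 0,"z": -0.007,"ax": 0,"ay": 0,"az": 0},{"hand": 0,"x": 0,"y": 0,"z": -0.003,"ax": 0,"ay": 0,"az": 0},{"hand": 0,"x": 0,"y": 0,"z": 0,"ax": 0,"ay": 0,"az": 0},{"hand": 0,"x": 0,"y": 0,"z": 0,"ax": 0,"ay": 0,"az": 0}]' --squeeze 15

```text
t: 9.07
ee_pos: [0.6119, -0.0574, 0.0397]
tool_rot: [1.0, -0.018, 0.001, -0.0]
ft_force: [0.5, 1.0, -0.8]
gripper_width: 0.0166
```

>>> step_arm --steps '[{"hand": 0,"x": 0,"y": 0,"z": -0.002,"ax": 0,"ay": 0,"az": 0},{"hand": 0,"x": 0,"y": 0,"z": -0.001,"ax": 0,"ay": 0,"az": 0},{"hand": 0,"x": 0,"y": 0,"z": 0,"ax": 0,"ay": 0,"az": 0},{"hand": 0,"x": 0,"y": 0,"z": 0,"ax": 0,"ay": 0,"az": 0}]' --squeeze 15

```text
t: 9.4
ee_pos: [0.6119, -0.0581, 0.0368]
tool_rot: [1.0, -0.019, 0.001, 0.0]
ft_force: [-1.1, 0.9, 6.0]
gripper_width: 0.017
```

>>> step_arm --steps '[{"hand": 0.3,"x": 0,"y": 0,"z": 0,"ax": 0,"ay": 0,"az": 0},{"hand": 0.5,"x": 0,"y": 0,"z": 0,"ax": 0,"ay": 0,"az": 0},{"hand": 0.55,"x": 0,"y": 0,"z": 0,"ax": 0,"ay": 0,"az": 0},{"hand": 0.55,"x": 0,"y": 0,"z": 0,"ax": 0,"ay": 0,"az": 0},{"hand": 0.55,"x": 0,"y": 0,"z": 0.01,"ax": 0,"ay": 0,"az": 0},{"hand": 0.55,"x": 0,"y": 0,"z": 0.04,"ax": 0,"ay": 0,"az": 0},{"hand": 0.55,"x": 0,"y": 0,"z": 0.04,"ax": 0,"ay": 0,"az": 0},{"hand": 0.6,"x": -0.008,"y": -0.033,"z": 0.015,"ax": 0,"ay": 0,"az": 7},{"hand": 0.6,"x": -0.009,"y": -0.035,"z": 0,"ax": 0,"ay": 0,"az": 7},{"hand": 0.6,"x": -0.009,"y": -0.035,"z": 0,"ax": 0,"ay": 0,"az": 0},{"hand": 0.6,"x": 0,"y": 0,"z": 0,"ax": 0,"ay": 0,"az": 0},{"hand": 0.6,"x": 0,"y": 0,"z": 0,"ax": 0,"ay": 0,"az": 0}]' --squeeze 15

```text
t: 10.4
ee_pos: [0.5844, -0.1643, 0.1413]
tool_rot: [0.995, 0.1, 0.0, 0.001]
ft_force: [0.3, -0.3, 0.4]
gripper_width: 0.0523
```

Run:
```python
from h import *
snap('wrist','w5');print(ctrl.read_state()['ee_pos'])
```

```text
[ 0.58503287 -0.16184864  0.14116395]
```

View pics/w5.png

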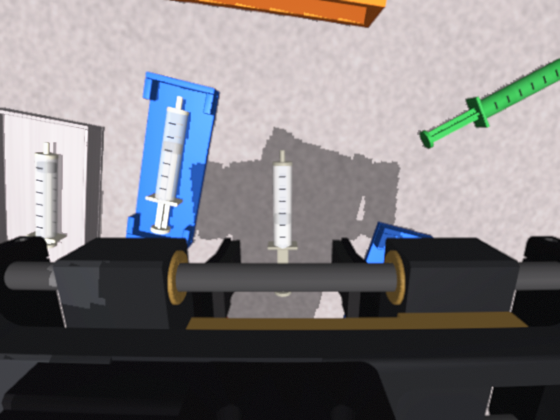

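C is seated in H2 between the brackets, nozzle (180,98), tail (160,232). B is centred: nozzle (282,150), flange (283,247).

Run:
```python
from h import *
p=px2w('w5',[(282,151),(283.5,296)],.0085);d=p[0]-p[1];print(p,np.linalg.norm(d),np.degrees(np.arctan2(d[1],d[0])),'grip',p[0]-.05*d/np.linalg.norm(d))
p=px2w('w5',[(180,97),(159,231)],.0165);print('C',p,p.mean(0),np.linalg.norm(p[0]-p[1]))
print('H2far',px2w('w5',[(147,73),(217,88)],.022))
```

```text
[[ 0.63490322 -0.15021917  0.0085    ]
 [ 0.49606343 -0.17947573  0.0085    ]] 0.14188880301263457 11.899376745514846 grip [ 0.58597766 -0.16052885  0.0085    ]
C [[ 0.66180324 -0.05962834  0.0165    ]
 [ 0.54280734 -0.05403585  0.0165    ]] [ 0.60230529 -0.05683209  0.0165    ] 0.11912725030611779
H2far [[ 0.67459846 -0.0334184   0.022     ]
 [ 0.67405657 -0.08976579  0.022     ]]
```

>>> step_arm --steps '[{"hand": 0.6,"x": 0,"y": 0,"z": -0.04,"ax": 0,"ay": 0,"az": 0},{"hand": 0.6,"x": 0,"y": 0,"z": -0.04,"ax": 0,"ay": 0,"az": 0}]' --squeeze 15

```text
t: 10.62
ee_pos: [0.5878, -0.1598, 0.0625]
tool_rot: [0.995, 0.104, 0.003, 0.001]
ft_force: [0.9, -0.8, -0.6]
gripper_width: 0.0522
```

>>> step_arm --steps '[{"hand": 0.6,"x": 0,"y": 0,"z": -0.02,"ax": 0,"ay": 0,"az": 0},{"hand": 0.6,"x": 0,"y": 0,"z": -0.012,"ax": 0,"ay": 0,"az": 0},{"hand": 0.6,"x": 0,"y": 0,"z": 0,"ax": 0,"ay": 0,"az": 0},{"hand": 0,"x": 0,"y": 0,"z": 0,"ax": 0,"ay": 0,"az": 0},{"hand": 0,"x": 0,"y": 0,"z": 0,"ax": 0,"ay": 0,"az": 0},{"hand": 0,"x": 0,"y": 0,"z": 0,"ax": 0,"ay": 0,"az": 0},{"hand": 0,"x": 0,"y": 0,"z": 0,"ax": 0,"ay": 0,"az": 0},{"hand": 0,"x": 0,"y": 0,"z": 0,"ax": 0,"ay": 0,"az": 0},{"hand": 0,"x": 0,"y": 0,"z": 0,"ax": 0,"ay": 0,"az": 0},{"hand": 0,"x": 0,"y": 0,"z": 0,"ax": 0,"ay": 0,"az": 0},{"hand": 0,"x": 0,"y": 0,"z": 0,"ax": 0,"ay": 0,"az": 0},{"hand": 0,"x": 0,"y": 0,"z": 0,"ax": 0,"ay": 0,"az": 0}]' --squeeze 15

```text
t: 11.62
ee_pos: [0.5853, -0.1612, 0.0288]
tool_rot: [0.995, 0.103, 0.0, 0.0]
ft_force: [0.2, -0.7, 2.8]
gripper_width: 0.017
```

>>> step_arm --steps '[{"hand": 0,"x": 0,"y": 0,"z": 0.02,"ax": 0,"ay": 0,"az": 0},{"hand": 0,"x": 0,"y": 0,"z": 0.03,"ax": 0,"ay": 0,"az": 0},{"hand": 0,"x": 0,"y": 0,"z": 0.03,"ax": 0,"ay": 0,"az": 0},{"hand": 0,"x": -0.01,"y": -0.02,"z": 0.01,"ax": 0,"ay": 0,"az": -4},{"hand": 0,"x": -0.015,"y": -0.027,"z": 0,"ax": 0,"ay": 0,"az": -4},{"hand": 0,"x": -0.015,"y": -0.027,"z": 0,"ax": 0,"ay": 0,"az": -4},{"hand": 0,"x": -0.013,"y": -0.023,"z": 0,"ax": 0,"ay": 0,"az": -3.4},{"hand": 0,"x": -0.0106,"y": -0.02,"z": 0,"ax": 0,"ay": 0,"az": 0},{"hand": 0,"x": 0,"y": 0,"z": 0,"ax": 0,"ay": 0,"az": 0},{"hand": 0,"x": 0,"y": 0,"z": 0,"ax": 0,"ay": 0,"az": 0}]' --squeeze 15

```text
t: 12.45
ee_pos: [0.5205, -0.2799, 0.1184]
tool_rot: [0.999, -0.033, -0.0, 0.0]
ft_force: [0.6, 0.4, -0.5]
gripper_width: 0.0166
```

Run:
```python
from h import *
snap('wrist','w6');print(ctrl.read_state()['ee_pos'])
```

```text
[ 0.52136266 -0.27830847  0.11841523]
```

View pics/w6.png

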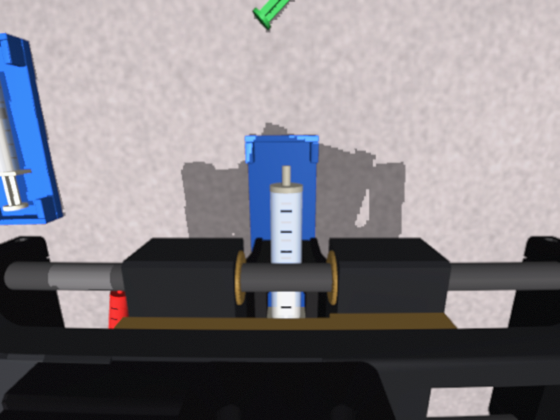

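B is held over H1; the far end wall spans (246,136) to (319,136) and the nozzle is at (286,167).

Run:
```python
from h import *
p=px2w('w6',[(246,136),(319,136)],.022);print(p,p.mean(0)); print('B noz',px2w('w6',[(286,167)],.098))
d=p[0]-p[1];y=np.arctan2(-d[0],d[1]);print(np.degrees(y),'centre',p.mean(0)[:2]-.082*np.array([np.cos(y),np.sin(y)]))
```

```text
[[ 0.58780602 -0.25401279  0.022     ]
 [ 0.58414639 -0.30863249  0.022     ]] [ 0.58597621 -0.28132264  0.022     ]
B noz [[ 0.571196   -0.28285485  0.098     ]]
-3.83319300683365 centre [ 0.50415965 -0.27584078]
```

>>> step_arm --steps '[{"hand": 0,"x": 0.001,"y": 0.002,"z": -0.03,"ax": 0,"ay": 0,"az": 0},{"hand": 0,"x": 0,"y": 0,"z": -0.025,"ax": 0,"ay": 0,"az": 0},{"hand": 0,"x": 0,"y": 0,"z": -0.015,"ax": 0,"ay": 0,"az": 0},{"hand": 0,"x": 0,"y": 0,"z": -0.007,"ax": 0,"ay": 0,"az": 0},{"hand": 0,"x": 0,"y": 0,"z": -0.003,"ax": 0,"ay": 0,"az": 0},{"hand": 0,"x": 0,"y": 0,"z": -0.002,"ax": 0,"ay": 0,"az": 0},{"hand": 0,"x": 0,"y": 0,"z": 0,"ax": 0,"ay": 0,"az": 0},{"hand": 0,"x": 0,"y": 0,"z": 0,"ax": 0,"ay": 0,"az": 0}]' --squeeze 15

```text
t: 13.17
ee_pos: [0.5234, -0.2763, 0.0377]
tool_rot: [1.0, -0.031, 0.001, 0.0]
ft_force: [0.8, 0.7, 0.3]
gripper_width: 0.0168
```

Next come the seating, the release and the trip up over to D (grip target about (0.490, 0.386), yaw 4.2°).

>>> step_arm --steps '[{"hand": 0,"x": 0,"y": 0,"z": -0.001,"ax": 0,"ay": 0,"az": 0},{"hand": 0,"x": 0,"y": 0,"z": 0,"ax": 0,"ay": 0,"az": 0},{"hand": 0.3,"x": 0,"y": 0,"z": 0,"ax": 0,"ay": 0,"az": 0},{"hand": 0.5,"x": 0,"y": 0,"z": 0,"ax": 0,"ay": 0,"az": 0},{"hand": 0.55,"x": 0,"y": 0,"z": 0,"ax": 0,"ay": 0,"az": 0},{"hand": 0.55,"x": 0,"y": 0,"z": 0,"ax": 0,"ay": 0,"az": 0},{"hand": 0.55,"x": 0,"y": 0,"z": 0.01,"ax": 0,"ay": 0,"az": 0},{"hand": 0.55,"x": 0,"y": 0,"z": 0.04,"ax": 0,"ay": 0,"az": 0},{"hand": 0.55,"x": 0,"y": 0,"z": 0.04,"ax": 0,"ay": 0,"az": 0},{"hand": 0.6,"x": 0,"y": 0.03,"z": 0.015,"ax": 0,"ay": 0,"az": 0},{"hand": 0.6,"x": 0,"y": 0.04,"z": 0,"ax": 0,"ay": 0,"az": 0},{"hand": 0.6,"x": 0,"y": 0.04,"z": 0,"ax": 0,"ay": 0,"az": 0}]' --squeeze 15

```text
t: 14.17
ee_pos: [0.5232, -0.166, 0.143]
tool_rot: [0.999, -0.032, 0.002, 0.001]
ft_force: [1.2, 1.0, -0.5]
gripper_width: 0.0514
```

>>> step_arm --steps '[{"hand": 0.6,"x": 0,"y": 0.04,"z": 0,"ax": 0,"ay": 0,"az": 0},{"hand": 0.6,"x": 0,"y": 0.04,"z": 0,"ax": 0,"ay": 0,"az": 0},{"hand": 0.6,"x": 0,"y": 0.04,"z": 0,"ax": 0,"ay": 0,"az": 0},{"hand": 0.6,"x": 0,"y": 0.04,"z": 0,"ax": 0,"ay": 0,"az": 0},{"hand": 0.6,"x": 0,"y": 0.04,"z": 0,"ax": 0,"ay": 0,"az": 0},{"hand": 0.6,"x": 0,"y": 0.04,"z": 0,"ax": 0,"ay": 0,"az": 0},{"hand": 0.6,"x": 0,"y": 0.04,"z": 0,"ax": 0,"ay": 0,"az": 0},{"hand": 0.6,"x": 0,"y": 0.04,"z": 0,"ax": 0,"ay": 0,"az": 0},{"hand": 0.6,"x": 0,"y": 0.04,"z": 0,"ax": 0,"ay": 0,"az": 0},{"hand": 0.6,"x": 0,"y": 0.02,"z": 0,"ax": 0,"ay": 0,"az": 0},{"hand": 0.6,"x": 0,"y": 0,"z": 0,"ax": 0,"ay": 0,"az": 0},{"hand": 0.6,"x": 0,"y": 0,"z": 0,"ax": 0,"ay": 0,"az": 0}]' --squeeze 15

```text
t: 15.17
ee_pos: [0.5222, 0.2152, 0.1411]
tool_rot: [1.0, -0.03, 0.0, -0.0]
ft_force: [0.4, -0.5, 0.2]
gripper_width: 0.0522
```

Run:
```python
from h import *
snap('wrist','w7');print(ctrl.read_state()['ee_pos'])
```

```text
[0.52264307 0.21348602 0.14091721]
```

View pics/w7.png

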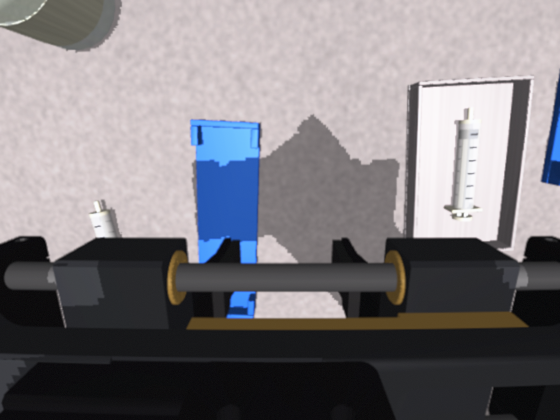

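H3's far wall spans (191,121) to (260,123), and D's nozzle is at (100,201). A lies flat in the dish at (465,165).

Run:
```python
from h import *
p=px2w('w7',[(191,121),(260,123)],.022);print(p,p.mean(0)); print('D noz',px2w('w7',[(100,201)],.0085))
d=p[0]-p[1];y=np.arctan2(-d[0],d[1]);print(np.degrees(y),'centre',p.mean(0)[:2]-.092*np.array([np.cos(y),np.sin(y)]))
```

```text
[[0.60410543 0.28830321 0.022     ]
 [0.59891371 0.23218107 0.022     ]] [0.60150957 0.26024214 0.022     ]
D noz [[0.54003849 0.38670921 0.0085    ]]
-5.285249235317103 centre [0.50990072 0.26871665]
```

>>> step_arm --steps '[{"hand": 0.6,"x": -0.006,"y": 0.034,"z": 0,"ax": 0,"ay": 0,"az": 4},{"hand": 0.6,"x": -0.007,"y": 0.035,"z": 0,"ax": 0,"ay": 0,"az": 3.8},{"hand": 0.6,"x": -0.007,"y": 0.035,"z": 0,"ax": 0,"ay": 0,"az": 0},{"hand": 0.6,"x": -0.007,"y": 0.035,"z": 0,"ax": 0,"ay": 0,"az": 0},{"hand": 0.6,"x": -0.006,"y": 0.033,"z": 0,"ax": 0,"ay": 0,"az": 0},{"hand": 0.6,"x": 0,"y": 0,"z": 0,"ax": 0,"ay": 0,"az": 0},{"hand": 0.6,"x": 0,"y": 0,"z": 0,"ax": 0,"ay": 0,"az": 0}]' --squeeze 15

```text
t: 15.8
ee_pos: [0.4892, 0.3864, 0.1406]
tool_rot: [0.999, 0.038, -0.0, 0.0]
ft_force: [0.4, -1.2, -0.3]
gripper_width: 0.0521
```

Run:
```python
from h import *
snap('wrist','w8');print(ctrl.read_state()['ee_pos'])
```

```text
[0.49020932 0.38462902 0.14054437]
```

View pics/w8.png

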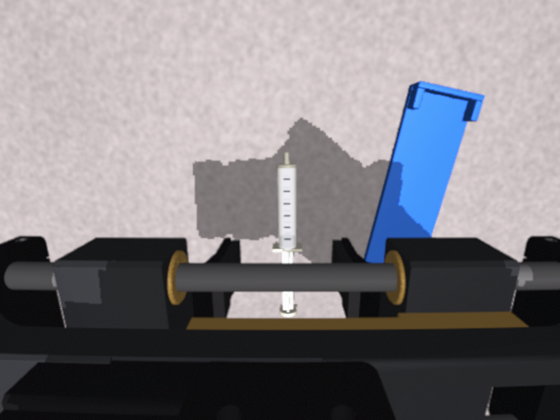

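D is centred: nozzle (286,153), flange (287,248), tail disc (289,313). H3's far corners are at (411,84) and (483,97).

Run:
```python
from h import *
p=px2w('w8',[(286,153),(289,314)],.0085);d=p[0]-p[1];print(p,np.linalg.norm(d),np.degrees(np.arctan2(d[1],d[0])),'grip',p[0]-.05*d/np.linalg.norm(d))
p=px2w('w8',[(410,83),(483,97)],.022);print(p)
d=p[0]-p[1];y=np.arctan2(-d[0],d[1]);print(np.degrees(y),'centre',p.mean(0)[:2]-.092*np.array([np.cos(y),np.sin(y)]))
```

```text
[[0.5395441  0.39053992 0.0085    ]
 [0.37991979 0.37554046 0.0085    ]] 0.16032749011065667 5.368165102370726 grip [0.4897634  0.38586217 0.0085    ]
[[0.60289791 0.29648394 0.022     ]
 [0.59772206 0.23496544 0.022     ]]
-4.80925325524322 centre [0.50863389 0.27343786]
```

>>> step_arm --steps '[{"hand": 0.6,"x": 0,"y": 0,"z": -0.04,"ax": 0,"ay": 0,"az": 0},{"hand": 0.6,"x": 0,"y": 0,"z": -0.04,"ax": 0,"ay": 0,"az": 0},{"hand": 0.6,"x": 0,"y": 0,"z": -0.02,"ax": 0,"ay": 0,"az": 0},{"hand": 0.6,"x": 0,"y": 0,"z": -0.0115,"ax": 0,"ay": 0,"az": 0},{"hand": 0.6,"x": 0,"y": 0,"z": 0,"ax": 0,"ay": 0,"az": 0},{"hand": 0,"x": 0,"y": 0,"z": 0,"ax": 0,"ay": 0,"az": 0},{"hand": 0,"x": 0,"y": 0,"z": 0,"ax": 0,"ay": 0,"az": 0},{"hand": 0,"x": 0,"y": 0,"z": 0,"ax": 0,"ay": 0,"az": 0},{"hand": 0,"x": 0,"y": 0,"z": 0,"ax": 0,"ay": 0,"az": 0},{"hand": 0,"x": 0,"y": 0,"z": 0,"ax": 0,"ay": 0,"az": 0},{"hand": 0,"x": 0,"y": 0,"z": 0,"ax": 0,"ay": 0,"az": 0},{"hand": 0,"x": 0,"y": 0,"z": 0,"ax": 0,"ay": 0,"az": 0}]' --squeeze 15

```text
t: 16.85
ee_pos: [0.4897, 0.3858, 0.0293]
tool_rot: [0.999, 0.037, 0.0, 0.0]
ft_force: [-0.0, -0.7, 1.6]
gripper_width: 0.0168
```

>>> step_arm --steps '[{"hand": 0,"x": 0,"y": 0,"z": 0,"ax": 0,"ay": 0,"az": 0},{"hand": 0,"x": 0,"y": 0,"z": 0,"ax": 0,"ay": 0,"az": 0},{"hand": 0,"x": 0,"y": 0,"z": 0,"ax": 0,"ay": 0,"az": 0}]' --squeeze 15

```text
t: 17.1
ee_pos: [0.4897, 0.3858, 0.0293]
tool_rot: [0.999, 0.037, 0.0, 0.0]
ft_force: [-0.1, -1.7, 3.9]
gripper_width: 0.0167
```

>>> step_arm --steps '[{"hand": 0,"x": 0,"y": 0,"z": 0.02,"ax": 0,"ay": 0,"az": 0},{"hand": 0,"x": 0,"y": 0,"z": 0.03,"ax": 0,"ay": 0,"az": 0},{"hand": 0,"x": 0,"y": 0,"z": 0.03,"ax": 0,"ay": 0,"az": 0},{"hand": 0,"x": 0.009,"y": -0.023,"z": 0.01,"ax": 0,"ay": 0,"az": -4},{"hand": 0,"x": 0.012,"y": -0.027,"z": 0,"ax": 0,"ay": 0,"az": -4},{"hand": 0,"x": 0.012,"y": -0.027,"z": 0,"ax": 0,"ay": 0,"az": -2},{"hand": 0,"x": 0.009,"y": -0.023,"z": 0,"ax": 0,"ay": 0,"az": 0},{"hand": 0,"x": 0.0067,"y": -0.018,"z": 0,"ax": 0,"ay": 0,"az": 0},{"hand": 0,"x": 0,"y": 0,"z": 0,"ax": 0,"ay": 0,"az": 0},{"hand": 0,"x": 0,"y": 0,"z": 0,"ax": 0,"ay": 0,"az": 0}]' --squeeze 15

```text
t: 17.93
ee_pos: [0.5387, 0.2666, 0.1188]
tool_rot: [0.999, -0.051, -0.0, 0.0]
ft_force: [-0.2, -0.2, 0.2]
gripper_width: 0.0169
```

Run:
```python
from h import *
snap('wrist','w9');print(ctrl.read_state()['ee_pos'])
```

```text
[0.5380557  0.26808515 0.11898113]
```

View pics/w9.png

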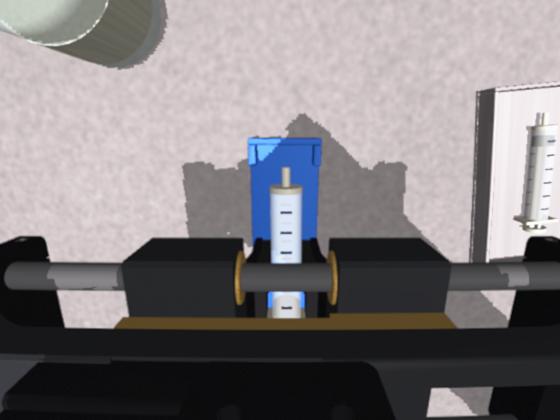

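D is held over H3; the far wall spans (248,138) to (321,139) and the nozzle is at (286,168).

Run:
```python
from h import *
p=px2w('w9',[(248,138),(321.5,138.5)],.022);print(p,p.mean(0)); print('D noz',px2w('w9',[(286,168)],.098))
d=p[0]-p[1];y=np.arctan2(-d[0],d[1]);print(np.degrees(y),'centre',p.mean(0)[:2]-.092*np.array([np.cos(y),np.sin(y)]))
```

```text
[[0.60536176 0.28874246 0.022     ]
 [0.59925997 0.23374669 0.022     ]] [0.60231086 0.26124457 0.022     ]
D noz [[0.58870855 0.2618318  0.098     ]]
-6.33108072759366 centre [0.51087194 0.27138973]
```

>>> step_arm --steps '[{"hand": 0,"x": 0.001,"y": 0.001,"z": -0.03,"ax": 0,"ay": 0,"az": 0},{"hand": 0,"x": 0,"y": 0,"z": -0.015,"ax": 0,"ay": 0,"az": 0},{"hand": 0,"x": 0,"y": 0,"z": 0,"ax": 0,"ay": 0,"az": 0}]' --squeeze 15

```text
t: 18.23
ee_pos: [0.5366, 0.2693, 0.0707]
tool_rot: [0.999, -0.049, -0.003, 0.001]
ft_force: [-0.9, -0.3, -1.7]
gripper_width: 0.0167
```

>>> step_arm --steps '[{"hand": 0,"x": 0,"y": 0,"z": -0.02,"ax": 0,"ay": 0,"az": 0},{"hand": 0,"x": 0,"y": 0,"z": -0.01,"ax": 0,"ay": 0,"az": 0},{"hand": 0,"x": 0,"y": 0,"z": -0.004,"ax": 0,"ay": 0,"az": 0},{"hand": 0,"x": 0,"y": 0,"z": 0,"ax": 0,"ay": 0,"az": 0},{"hand": 0,"x": 0,"y": 0,"z": 0,"ax": 0,"ay": 0,"az": 0}]' --squeeze 15

```text
t: 18.65
ee_pos: [0.5394, 0.2693, 0.0407]
tool_rot: [0.999, -0.05, 0.0, -0.0]
ft_force: [0.0, -0.3, -0.5]
gripper_width: 0.0169
```

>>> step_arm --steps '[{"hand": 0,"x": 0,"y": 0,"z": -0.002,"ax": 0,"ay": 0,"az": 0},{"hand": 0,"x": 0,"y": 0,"z": -0.001,"ax": 0,"ay": 0,"az": 0},{"hand": 0,"x": 0,"y": 0,"z": 0,"ax": 0,"ay": 0,"az": 0},{"hand": 0.3,"x": 0,"y": 0,"z": 0,"ax": 0,"ay": 0,"az": 0},{"hand": 0.5,"x": 0,"y": 0,"z": 0,"ax": 0,"ay": 0,"az": 0},{"hand": 0.55,"x": 0,"y": 0,"z": 0,"ax": 0,"ay": 0,"az": 0},{"hand": 0.55,"x": 0,"y": 0,"z": 0,"ax": 0,"ay": 0,"az": 0},{"hand": 0.55,"x": 0,"y": 0,"z": 0.01,"ax": 0,"ay": 0,"az": 0},{"hand": 0.55,"x": 0,"y": 0,"z": 0.04,"ax": 0,"ay": 0,"az": 0},{"hand": 0.55,"x": 0,"y": 0,"z": 0.04,"ax": 0,"ay": 0,"az": 0},{"hand": 0.55,"x": -0.02,"y": 0,"z": 0.035,"ax": 0,"ay": 0,"az": 0},{"hand": 0.55,"x": -0.03,"y": 0,"z": 0.03,"ax": 0,"ay": 0,"az": 0}]' --squeeze 15

```text
t: 19.65
ee_pos: [0.4912, 0.2687, 0.1949]
tool_rot: [0.999, -0.051, 0.001, -0.001]
ft_force: [-0.2, -0.1, 0.1]
gripper_width: 0.0476
```

>>> step_arm --steps '[{"hand": 0.55,"x": -0.02,"y": 0,"z": 0.03,"ax": 0,"ay": 0,"az": 0},{"hand": 0.55,"x": -0.02,"y": 0,"z": 0.03,"ax": 0,"ay": 0,"az": 0},{"hand": 0.55,"x": -0.02,"y": 0,"z": 0.03,"ax": 0,"ay": 0,"az": 0},{"hand": 0.55,"x": 0,"y": 0,"z": 0.03,"ax": 0,"ay": 0,"az": 0},{"hand": 0.55,"x": 0,"y": 0,"z": 0,"ax": 0,"ay": 0,"az": 0},{"hand": 0.55,"x": 0,"y": 0,"z": 0,"ax": 0,"ay": 0,"az": 0},{"hand": 0.55,"x": 0,"y": 0,"z": 0,"ax": 0,"ay": 0,"az": 0}]' --squeeze 15

```text
t: 20.23
ee_pos: [0.4297, 0.2686, 0.3115]
tool_rot: [0.999, -0.05, 0.0, 0.0]
ft_force: [-0.8, -1.0, 0.3]
gripper_width: 0.0476
```

Run:
```python
from h import *
snap('wrist','w10');snap('scene','s10');snap('side','t10');print(ctrl.read_state()['ee_pos'])
crop('t10',165,95,345,345,'t10c'); crop('s10',150,120,430,260,'s10c')
```

```text
[0.42957223 0.26844877 0.31041059]
t10c 2.4
s10c 2.857142857142857
```

View pics/w10.png

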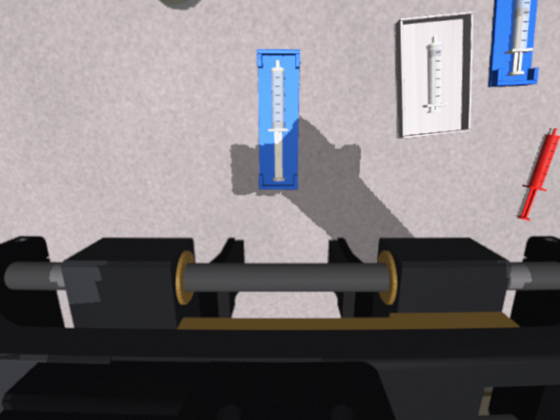

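View pics/t10c.png

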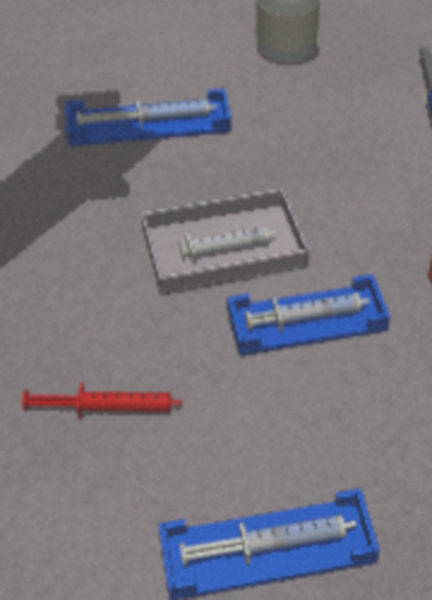

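View pics/s10c.png

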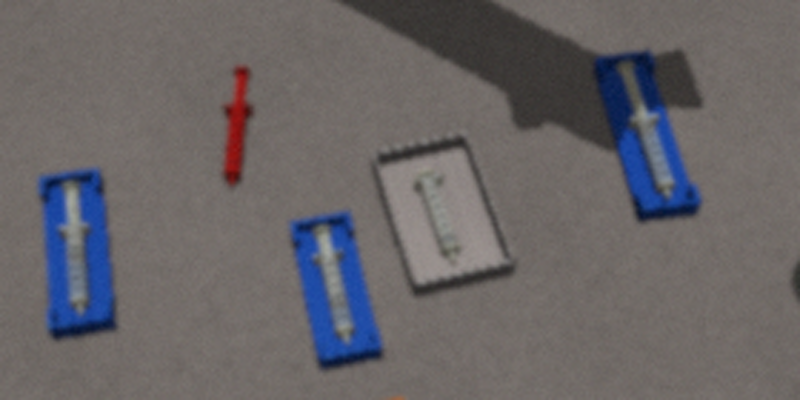

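All three drawn syringes lie flat and central in their holders: side crop D (148,112), C (308,308), B (268,540). The wrist view shows D between the end walls, rows 60 to 181. A is flat in the dish. I'll hand it in.

```bash
python3 -c "
from h import *
s=ctrl.read_state();print(s['t'],s['ft_force']);print(ctrl.finish_job())"
```

```text
20.3833 [0.01633479 0.38827281 0.23477509]
the job is handed in; nothing more can be done
None
```

All four syringes are placed and the job is handed in at 20.4 s; no verdict was reported. The 118, 138 and 158 mm drawn syringes are in the short, medium and long holders, and the pushed-in one is in the steel dish.

- **Final check:** the closing pictures from all three cameras show the syringes flat and roughly centred, each drawn one between its end walls and brackets. The gripper was open and clear, about 0.31 m up.
- **Bystanders:** no move went near the bottle or the tube rack. The closing pictures show no sign of the bottle having moved. I didn't re-measure either one, and the rack was only at the edge of the closing crops.
- **Disagreements:**
  - The scene and side cameras differed by 3–4 mm on the holders and by up to 8 mm on the dish.
  - One early wrist reading of the long holder, taken at the picture edge, was about 15 mm off.
  - I settled the holder positions with closer wrist views before lowering. The dish I left at the average of the two cameras, well within its tolerance.
- **Refused move:** the first move call was refused because fields were missing. The arm did not move.

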